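# Charge the bowl feeder from its drop-bottom hopper

## Task

Charge the feeder with the batch of watch-case blanks waiting in the hopper: pull up the red plunger knob and slide the hatch cover fully open until the plunger drops back in and locks it there, then press in the yellow thumb tab so that the hopper's trap door falls open and the whole batch drops into the bowl. When every blank is in the bowl, swing the trap door shut again with its black-knobbed lever until the latch snaps and holds it; leave the hatch open for the next batch, and do not disturb the loupe, dish and oiler stand beside it.

Things in the scene. Friction and masses are not known exactly. Their poses are not given: they have to be found in the camera images.
- feeder: fixed bench-top bowl feeder: off-white housing, 230 mm deep (its x, -115 to 115) by 440 wide (its y, -325 to 115), aluminium deck 100 mm above the bench, a steel hopper over it on two posts at its +x side. Origin at bench level straight below the hopper's middle; x points away from the controls on its front, y to the left seen from that front, z up. Positions below in this frame, mm
- hopper_mouth (a point): centre of the hopper's open top, feeder frame (0, 6.5, 271). The rim, flared on three sides (the -y wall is straight), reaches x -66 to 66, y -42 to 55, height 274; the throat below is 96 by 74 mm inside, from 229 down to 198, closed below by the trap door
- bowl (a point): centre of the inner floor of the steel bowl, (0, -17.5, 24.5); the bowl is about 175 mm wide inside at the top and 70 mm deep. It lies under the loading hatch, the opening in the deck (x -60 to 60, y -75 to 40) below the hopper
- cover (a joint): sliding hatch cover, a bright plate 132 (x) by 230 (y) mm in low guides on the deck, its top at 105: 0 = shut and locked; grows as it slides to the feeder's -y, 0.122 m at its end stop = fully open. About 2 N of friction; locked with 3 mm of play while the plunger's pin is down in an index hole (one at the shut end, one at the open end)
- plunger (a joint): spring index plunger on the cover, m: 0 = pin down in a hole; grows as the knob is pulled straight up, at most 0.011; pin free from 0.007. The spring pulls down with 5 N at 0, 9 N at the top, so hold it up while the cover leaves the hole; between the holes the pin rides on the deck (about 0.006) and drops into the open-end hole by itself
- plunger_knob (a point): centre of the plunger's red round knob, 25 mm across, 20 mm tall (upright axis), 29 mm above the cover's top: (0, -162, 134) with the cover shut, (0, -284, 134) with it open. Below it a collar 22 mm across, from the cover up to 17 mm below this point
- latch (a joint): spring rocker latch on the hopper's -y wall: 0 = hooked under the trap door; grows as its tab is pressed towards the hopper, at most 0.34 rad. The loaded door comes free at about 0.2 rad (tab moved 9 mm; 3 to 8 N). It springs back by itself; a door swung up from below pushes the hook aside and it then snaps under the door
- latch_pad (a point): middle of the outer face of the latch's yellow thumb tab (32 mm along x, 7 mm thick, 26 mm tall), which faces the feeder's -y: (0, -63.5, 269) at rest. Press it level towards the feeder's +y, 11 to 15 mm (16 mm is its stop); the space beside it on the -y side is free above the cover and plunger
- trap (a joint): trap door forming the hopper's bottom, hinged along x under the hopper's +y wall (axis at y 43, height 195): 0 = shut, resting on the latch; grows as it swings down, 1.30 rad = fully open; can be lifted to -0.035. Unlatched it falls open by its own weight and stays so. The lever with the black knob is fixed to its shaft
- lever_knob (a point): centre of the black ball knob, 30 mm across, ending the trap's lever: a 10 mm rod, 125 mm from shaft to knob, swinging across the hopper's front at feeder x = -85. Shut (-85, 120, 294), upright (-85, 43, 320), fully open (-85, -32, 295). Push it to the feeder's +y to shut the trap: 2 to 4 N, up to 10 N over the last 0.25 rad until the latch snaps
- lever_hinge (a point): point on the trap door's hinge axis at the foot of the lever, feeder frame (-85, 43, 195)
- case1_mid (a point): centre of a loose steel watch-case blank: a round cup-shaped disc 34 mm across and 9 mm tall with four lugs (42 mm over the lugs), 30 g; it lies in the hopper
- case2_mid (a point): centre of a loose steel watch-case blank: a round cup-shaped disc 34 mm across and 9 mm tall with four lugs (42 mm over the lugs), 30 g; it lies in the hopper
- case3_mid (a point): centre of a loose steel watch-case blank: a round cup-shaped disc 34 mm across and 9 mm tall with four lugs (42 mm over the lugs), 30 g; it lies in the hopper
- case4_mid (a point): centre of a loose steel watch-case blank: a round cup-shaped disc 34 mm across and 9 mm tall with four lugs (42 mm over the lugs), 30 g; it lies in the hopper
- case5_mid (a point): centre of a loose steel watch-case blank: a round cup-shaped disc 34 mm across and 9 mm tall with four lugs (42 mm over the lugs), 30 g; it lies in the hopper, on top of the lower four
- case6_mid (a point): centre of a loose steel watch-case blank: a round cup-shaped disc 34 mm across and 9 mm tall with four lugs (42 mm over the lugs), 30 g; it lies in the hopper, on top of the lower four
- loupe_mid (a point): middle of a black eye loupe, 36 mm wide, 38 mm tall, standing loose on the deck's free +y end, left of the hopper; leave it alone
- dish_mid (a point): middle of a glass dish, 80 mm wide, 18 mm tall, loose on the bench to the left (+y) of the feeder; leave it alone
- oiler_stand_mid (a point): middle of a grey round oiler stand, 52 mm wide, 29 mm tall, loose on the bench to the left (+y) of the feeder; leave it alone
There are look-alikes about, which are no part of the job. What is shaped like the part that bears case6_mid but green or orange is not meant.

How it is judged:
By the outcome, as a careful person would: the job done as asked, in the order asked, and still so for the second after the job is handed in, with the robot touching nothing.
It also fails if it takes over 58 s, if anything falls off the work surface, if the arm or the gripper's body presses on something with over 40 N, if the wrist force passes 120 N, or if a joint passes its speed limit or range.

## Robot

A 6-joint arm with a two-finger parallel gripper is mounted at the origin on the work surface. World frame = base frame: x ahead of the robot, y to its left, z up, the work surface at z = 0. Lengths are in m, angles in rad, forces in N, time in s.
With the tool pointing down it reaches from about 0.275 to 0.75 m from the base axis. Payload 10.2 kg.
Tool frame: the origin (TCP) lies on the centre line of the jaws, within the pads' length; the fingertips stand robot.tips_ahead ahead of it and the grasp point (between the pads) lies 2 mm behind it (robot.tips_ahead is the distance from the TCP to the fingertips, in m); z points along the fingers, y is the line along which they close (so a half turn about z gives the same grasp; the last joint's range is limited). The gripper opens to 85 mm and grips with 20 to 120 N. Pads are 22 mm wide; open, the fingers measure 114 mm over their backs; the gripper's body (76 mm by 85 mm) begins 54 mm behind the grasp point. The pads swing forward as they close: fully open they stand 13 mm farther back than shut.
Start: joints at [1.058, 0.313, 1.498, -0, 1.331, -0.223], TCP at [0.15, 0.503, 0.248] pointing down, gripper open.
Joint ranges: [-2.94, 2.94], [-0.97, 2.17], [0.19, 2.56], [-1.23, 4.37], [0.02, 3.11], [-2.88, 2.88]. Speed limits (rad/s): [2.39, 2.39, 3.01, 3.14, 3.14, 3.14].

## Interface

Orientations are given as a 3x3 rotation matrix whose columns are the frame's x, y, z axes.
In Python, from plant import robot gives the robot as it stands. The module is installed in compiled form; this text tells all that it offers.
- The arm moves only by the tool step_arm, never from a script. Its arguments are lists of equal length, an entry for each row: "rot": the turn, a rotation vector about the world's x, y, z in rad, a list of three; "travel": the shift along the world's x, y, z in m, a list of three; "jaw": the opening, from 0 (shut) to 1 (fully open). In form: {"rot": [[rx, ry, rz], ...], "travel": [[x, y, z], ...], "jaw": [jaw, ...]}. A call has 1 to 5 rows; each row shifts and turns the commanded pose from where the row before left it; what a row does not reach is not made up. A row lasts 1/8 s, in which the tool goes at most 62.5 mm and 10.7 degrees, less where a joint would pass 70% of its speed; a pose out of reach is approached as far as the arm can. A call with a gripper value outside its range is refused whole. The fingers move at their own pace and stop on an object; the grip force is fixed at half the most. Time passes only in rows, so rows that do not move let the fingers close. It gives the time, the measured TCP pose, the force, the opening and the grip force at its end, in the units of the state.
- robot.get_state(): the state, without advancing time (a new reading comes with each control period).
- robot.camera(name): name is "side" or "top" or "wrist"; returns the picture (420x560x3 uint8, blue, green, red); there is no depth.
- robot.camera_model(name): a dict with "mtx" (3x3 intrinsics, pixels), "R" (3x3) and "t" (3): a world point X has camera coordinates R X + t. Camera axes: x right, y down, z forward; pixel columns grow to the right and rows downward; lengths in m; the calibration is good to about 2 mm. A picture is of the moment at which its call begins: read the wrist's pose just before it. camera_model takes no time and is no camera call; for the wrist camera it gives the pose at the moment of the call.
- robot.close_job(): hands the job in; it is judged then, once.
The state is a dict: "t": time; "q": joint angles; "joint_velocities": joint speeds; "tau": joint torques, N m; "tool_pos": TCP position; "tcp_rot": TCP orientation; "wrist_force": force on the tool from outside, world axes, zero at the start; "wrist_torque": the same for the moment, N m; "width": finger opening in m; "finger_force": force on a finger pad.
Only numpy, scipy, OpenCV 4.12 (cv2) and the standard library are available. Lean on these libraries where they do the work, as an engineer would, in place of code of your own. Each camera call takes 0.05 s, during which the arm holds its last target. There are 200 camera calls.

## Working session

There is one attempt and no reset: what is moved stays moved. The work goes in short steps, Python scripts to look and compute and a tool call to move; the robot and the scene stay as the last step left them, time stands still between calls to the robot, and variables do not carry over. Pictures are saved under pics/ and viewed, at most 10 in all, crops included, and the job is handed in when it is done.

Besides the shell and the picture viewer there is one more tool, called after ">>>" by a JSON object that holds its "name" and its "arguments". step_arm: Moves the arm, as the interface text tells. Its arguments: {"type":"object","properties":{"rot":{"type":"array","items":{"type":"array","items":{"type":"number"}}},"travel":{"type":"array","items":{"type":"array","items":{"type":"number"}}},"jaw":{"type":"array","items":{"type":"number"}}},"required":["rot","travel","jaw"]}

```bash
mkdir -p pics
python3 - <<'E'
from plant import robot
import cv2,numpy as np
s=robot.get_state(); print(s['t'],s['tool_pos'],s['tcp_rot'],robot.tips_ahead,s['width'])
for n in ['side','top']:
    im=robot.camera(n); cv2.imwrite(f'pics/{n}0.png',im)
    m=robot.camera_model(n); print(n,m)
    np.save(f'{n}0.npy',im)
E
```

```text
0.0 [0.14994567 0.50289115 0.24774866] [[-9.58279845e-01  2.85830962e-01 -6.32173221e-04]
 [ 2.85831516e-01  9.58279243e-01 -1.11236663e-03]
 [ 2.87849651e-04 -1.24665355e-03 -9.99999181e-01]] 0.017 0.08543661732191192
side {'mtx': array([[401.60522924,   0.        , 288.38512155],
       [  0.        , 401.60522924, 207.26785579],
       [  0.        ,   0.        ,   1.        ]]), 'R': array([[-0.71830075, -0.69570452, -0.00626524],
       [-0.43435736,  0.45546341, -0.77710152],
       [ 0.54348662, -0.55547125, -0.62934409]]), 't': array([0.51249714, 0.34607089, 0.61495451])}
top {'mtx': array([[489.26894984,   0.        , 279.30131589],
       [  0.        , 489.26894984, 210.07648431],
       [  0.        ,   0.        ,   1.        ]]), 'R': array([[-0.02720635, -0.99960319, -0.00729846],
       [-0.98676793,  0.02802303, -0.15969896],
       [ 0.15984012,  0.00285706, -0.98713878]]), 't': array([0.14855766, 0.58111067, 0.88544289])}
```

View pics/side0.png

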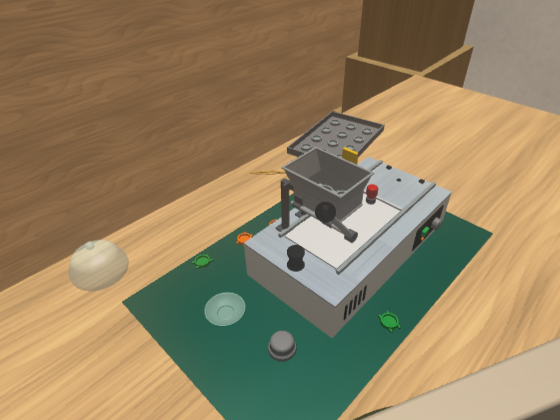

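View pics/top0.png

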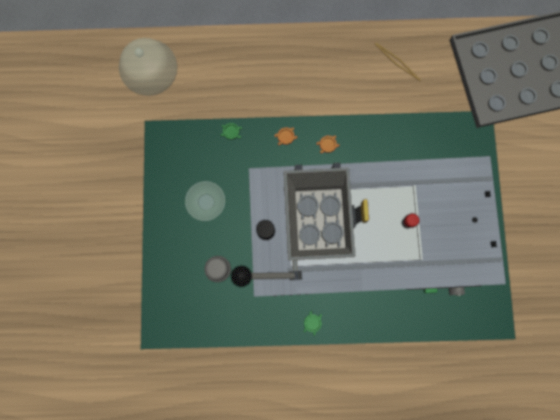

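Side view: red knob (372,190), yellow tab (350,155), black lever knob (325,212). Top view: red (412,220), tab (366,211), lever knob (241,276), loupe (265,230). Next I fit the feeder's x, y and yaw to these points in both views.

```bash
cat > h.py <<'E'
from plant import robot
import cv2,numpy as np
def cen(im,kind,win):
    x0,y0,x1,y1=win; hsv=cv2.cvtColor(im[y0:y1,x0:x1],cv2.COLOR_BGR2HSV).astype(int)
    H,S,V=hsv[...,0],hsv[...,1],hsv[...,2]
    m={'red':((H<8)|(H>172))&(S>150)&(V>60),'yel':(H>18)&(H<32)&(S>140)&(V>90),'blk':(V<45)}[kind]
    n,l,st,c=cv2.connectedComponentsWithStats(m.astype(np.uint8))
    i=1+np.argmax(st[1:,4]); return c[i]+[x0,y0],st[i]
def proj(n,X):
    m=robot.camera_model(n); p=m['mtx']@(m['R']@np.asarray(X)+m['t']); return p[:2]/p[2]
E
python3 - <<'E'
from h import *
from scipy.optimize import least_squares
P={'red':(0,-162,134),'yel':(0,-60,269),'blk':(-85,120,294)}
W={'side':{'red':(355,175,390,210),'yel':(338,143,362,170),'blk':(311,198,337,224)},
   'top':{'red':(395,205,430,235),'yel':(355,195,375,228),'blk':(228,262,252,290)}}
ob=[]
for n in W:
    im=np.load(n+'0.npy')
    for k in P:
        c,st=cen(im,k,W[n][k]); print(n,k,c,st); ob.append((n,k,c))
def T(p,X):
    c,s=np.cos(p[2]),np.sin(p[2]); x,y,z=np.array(X)/1000
    return np.array([p[0]+c*x-s*y,p[1]+s*x+c*y,z])
f=lambda p:np.concatenate([proj(n,T(p,P[k]))-c for n,k,c in ob])
r=least_squares(f,[.5,0,0],loss='soft_l1'); print(r.x,np.round(r.fun.reshape(-1,2) if len(r.fun)==12 else r.fun,1)); np.save('pose.npy',r.x)
for nm,X in dict(knob=(0,-162,134),knobopen=(0,-284,134),pad=(0,-63.5,269),lever=(-85,120,294),leveropen=(-85,-32,295),rest=(0,-100,269)).items(): print(nm,T(r.x,X).round(4))
E
```

```text
side red [372.         187.61818182] [12 10 11  7 55]
side yel [349.86904762 154.7797619 ] [  4   4  16  17 168]Traceback (most recent call last):
  File "<stdin>", line 10, in <module>
  File "h.py", line 8, in cen
    i=1+np.argmax(st[1:,4]); return c[i]+[x0,y0],st[i]
        ~~~~~~~~~^^^^^^^^^^
    return _wrapfunc(a, 'argmax', axis=axis, out=out, **kwds)
    return bound(*args, **kwds)
ValueError: attempt to get argmax of an empty sequence
```

```bash
sed -i 's/(S>150)&(V>60)/(S>120)\&(V>35)/; s/(V<45)/(V<60)/' h.py
cat > fit.py <<'E'
from h import *
from scipy.optimize import least_squares
P={'red':(0,-162,134),'yel':(0,-60,269),'blk':(-85,120,294)}
W={'side':{'red':(355,175,390,210),'yel':(338,143,362,170),'blk':(311,198,337,224)},
   'top':{'red':(395,205,430,235),'yel':(355,195,375,228),'blk':(228,262,252,290)}}
ob=[]
for n in W:
    im=np.load(n+'0.npy')
    for k in P:
        c,st=cen(im,k,W[n][k]); print(n,k,c.round(1),st); ob.append((n,k,c))
def T(p,X):
    c,s=np.cos(p[2]),np.sin(p[2]); x,y,z=np.array(X)/1000
    return np.array([p[0]+c*x-s*y,p[1]+s*x+c*y,z])
f=lambda p:np.concatenate([proj(n,T(p,P[k]))-c for n,k,c in ob])
r=least_squares(f,[.5,0,0],loss='soft_l1'); print(r.x,np.round(r.fun.reshape(-1,2),1)); np.save('pose.npy',r.x)
for nm,X in dict(knob=(0,-162,134),knobopen=(0,-284,134),pad=(0,-63.5,269),lever=(-85,120,294),leveropen=(-85,-32,295),rest=(0,-100,269)).items(): print(nm,T(r.x,X).round(4))
E
python3 fit.py; python3 -c "
import numpy as np,cv2
a=np.load('side0.npy')[190:230,300:360];b=np.load('top0.npy')[255:300,215:275]
print(a[22,10:40].min(1),b[21,10:45].min(1))"
```

```text
side red [371.6 190.5] [ 12   9  11  14 120]
side yel [349.9 154.8] [  4   4  16  17 168]
side blk [325.  211.9] [  4   4  21  21 309]
top red [411.1 220.2] [  9   9  15  13 144]
top yel [364.2 210.3] [ 8  6  4 20 54]
top blk [240.8 275.8] [  2   4  22  21 349]
[0.5435816  0.06921179 0.02301019] [[ 0.4 -0.6]
 [ 0.1  0.4]
 [ 0.4 -1.3]
 [-0.5 -0.2]
 [-0.1  0.2]
 [-0.4 -0.2]]
knob [ 0.5473 -0.0927  0.134 ]
knobopen [ 0.5501 -0.2147  0.134 ]
pad [0.545  0.0057 0.269 ]
lever [0.4558 0.1872 0.294 ]
leveropen [0.4593 0.0353 0.295 ]
rest [ 0.5459 -0.0308  0.269 ]
[145 152 152 155 138  47  46  48  50  49  50  47  47  49  50  52  52  51
  50  48  50  49  50  49  48  53  80  80  80  81] [67 71 72 66 58 47 35 25 17 24 23 21 20 30 41 42 40 38 34 30 26 26 24 18
 21 25 45 65 83 90 90 91 91 89 90]
```

>>> {"name": "step_arm", "arguments": {"rot": [[0, 0, 0.0626], [0, 0, 0.0626], [0, 0, 0.0626], [0, 0, 0.0626], [0, 0, 0.0626]], "travel": [[0.03, -0.045, 0.026], [0.03, -0.045, 0.026], [0.03, -0.045, 0.026], [0.03, -0.045, 0.026], [0.03, -0.045, 0.026]], "jaw": [1, 1, 1, 1, 1]}}

```text
t: 0.72
tool_pos: [0.3005, 0.2765, 0.379]
tcp_rot: [[-1.0, -0.026, -0.0], [-0.026, 1.0, -0.0], [0.0, -0.0, -1.0]]
wrist_force: [0.3, 0.3, 1.6]
width: 0.0856
finger_force: 0.0
```

>>> {"name": "step_arm", "arguments": {"rot": [[0, 0, 0], [0, 0, 0], [0, 0, 0], [0, 0, 0], [0, 0, 0]], "travel": [[0.034, -0.05, 0], [0.034, -0.05, 0], [0.034, -0.05, 0], [0.034, -0.05, 0], [0.034, -0.05, 0]], "jaw": [1, 1, 1, 1, 1]}}

```text
t: 1.35
tool_pos: [0.4708, 0.0262, 0.3781]
tcp_rot: [[-1.0, -0.023, -0.0], [-0.023, 1.0, 0.0], [0.0, 0.0, -1.0]]
wrist_force: [0.3, 0.6, -0.6]
width: 0.0853
finger_force: 0.0
```

>>> {"name": "step_arm", "arguments": {"rot": [[0, 0, 0], [0, 0, 0], [0, 0, 0], [0, 0, 0], [0, 0, 0]], "travel": [[0.026, -0.04, 0], [0.026, -0.041, 0], [0.025, -0.04, -0.03], [0, 0, -0.06], [0, 0, -0.0]], "jaw": [1, 1, 1, 1, 1]}}

```text
t: 1.98
tool_pos: [0.5455, -0.0925, 0.2844]
tcp_rot: [[-1.0, -0.023, -0.009], [-0.023, 1.0, 0.004], [0.009, 0.004, -1.0]]
wrist_force: [0.5, -0.5, 0.3]
width: 0.0855
finger_force: 0.0
```

Run:
```python
from h import *
s=robot.get_state(); print(s['tool_pos'])
m=robot.camera_model('wrist'); im=robot.camera('wrist'); cv2.imwrite('pics/w1.png',im)
c,st=cen(im,'red',(0,0,560,420)); print(c,st,proj('wrist',[.5473,-.0927,.139]))
d=m['R'].T@np.linalg.solve(m['mtx'],[*c,1]); o=-m['R'].T@m['t']; print('hit',o+d*(.139-o[2])/d[2])
```

```text
[ 0.54548875 -0.09254435  0.28443203]
[283.75955056 202.81348315] [272 192  25  23 445] [281.27595668 197.38537625]
hit [ 0.54921346 -0.08968722  0.139     ]
```

View pics/w1.png

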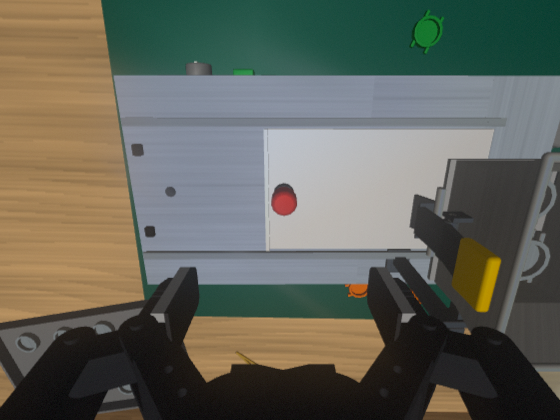

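Wrist view: red knob at (284,203), clear around, yellow tab at (478,275) well to the side. Descending to grasp.

>>> {"name": "step_arm", "arguments": {"rot": [[0, 0, 0], [0, 0, 0], [0, 0, 0], [0, 0, 0], [0, 0, 0]], "travel": [[0.0, 0.001, -0.05], [0.001, 0, -0.05], [0, 0, -0.048], [0, 0, 0], [0, 0, 0]], "jaw": [1, 1, 1, 1, 1]}}

```text
t: 2.65
tool_pos: [0.5498, -0.0923, 0.144]
tcp_rot: [[-1.0, -0.024, 0.005], [-0.024, 1.0, -0.002], [-0.005, -0.002, -1.0]]
wrist_force: [-0.4, 0.6, 0.8]
width: 0.0851
finger_force: 0.0
```

>>> {"name": "step_arm", "arguments": {"rot": [[0, 0, 0], [0, 0, 0], [0, 0, 0], [0, 0, 0], [0, 0, 0]], "travel": [[0, 0, 0], [0, 0, 0], [0, 0, 0], [0, 0, 0], [0, 0, 0]], "jaw": [0, 0, 0, 0, 0]}}

```text
t: 3.28
tool_pos: [0.5482, -0.0919, 0.141]
tcp_rot: [[-1.0, -0.023, 0.001], [-0.023, 1.0, -0.0], [-0.001, -0.0, -1.0]]
wrist_force: [-2.5, -0.2, 5.5]
width: 0.0219
finger_force: 58.8
```

>>> {"name": "step_arm", "arguments": {"rot": [[0, 0, 0], [0, 0, 0], [0, 0, 0], [0, 0, 0]], "travel": [[0, 0, 0.005], [0, 0, 0.005], [0, 0, 0], [0, 0, 0]], "jaw": [0, 0, 0, 0]}}

```text
t: 3.78
tool_pos: [0.548, -0.0919, 0.1499]
tcp_rot: [[-1.0, -0.023, -0.0], [-0.023, 1.0, 0.0], [0.0, 0.0, -1.0]]
wrist_force: [3.8, -1.0, -8.8]
width: 0.0227
finger_force: 59.1
```

Run:
```python
from h import *
im=robot.camera('side'); cv2.imwrite('pics/s2.png',cv2.resize(im[120:260,280:460],None,fx=4,fy=4,interpolation=cv2.INTER_CUBIC))
```

```text
(no output)
```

View pics/s2.png

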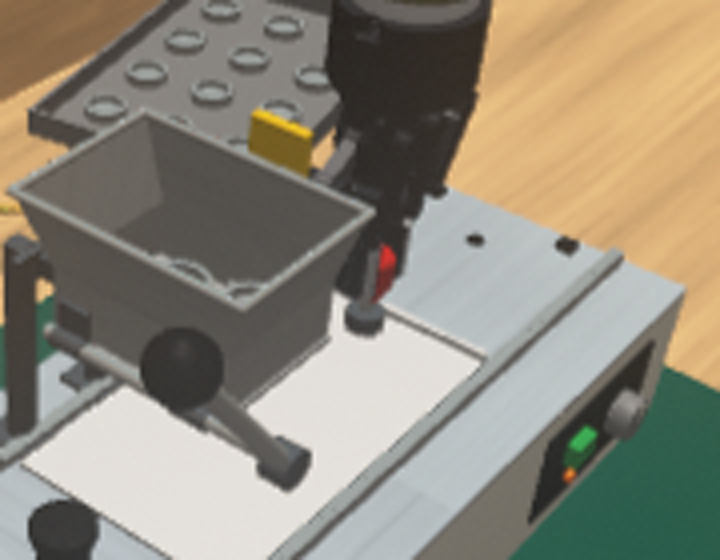

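Plunger is lifted (force −8.8 N, knob raised above its collar). Now sliding the cover.

>>> {"name": "step_arm", "arguments": {"rot": [[0, 0, 0], [0, 0, 0], [0, 0, 0], [0, 0, 0], [0, 0, 0]], "travel": [[0, -0.015, 0], [0.001, -0.025, 0], [0, -0.025, 0], [0.001, -0.025, 0], [0, -0.02, 0]], "jaw": [0, 0, 0, 0, 0]}}

```text
t: 4.45
tool_pos: [0.5503, -0.2023, 0.15]
tcp_rot: [[-1.0, -0.023, 0.001], [-0.023, 1.0, 0.001], [-0.001, 0.001, -1.0]]
wrist_force: [7.0, 2.0, -9.1]
width: 0.0221
finger_force: 59.3
```

>>> {"name": "step_arm", "arguments": {"rot": [[0, 0, 0], [0, 0, 0], [0, 0, 0], [0, 0, 0]], "travel": [[0.001, -0.006, 0], [0, -0.004, 0], [0, -0.003, 0], [0, 0, 0]], "jaw": [0, 0, 0, 0]}}

```text
t: 4.95
tool_pos: [0.5507, -0.2132, 0.1498]
tcp_rot: [[-1.0, -0.024, -0.002], [-0.024, 1.0, 0.003], [0.001, 0.003, -1.0]]
wrist_force: [2.0, 7.4, -7.1]
width: 0.0222
finger_force: 59.6
```

>>> {"name": "step_arm", "arguments": {"rot": [[0, 0, 0], [0, 0, 0], [0, 0, 0], [0, 0, 0], [0, 0, 0]], "travel": [[0, 0, -0.004], [0, 0, -0.004], [0, 0, 0], [0, 0, 0], [0, 0, 0]], "jaw": [0, 0, 0, 0.6, 0.6]}}

```text
t: 5.58
tool_pos: [0.5513, -0.2153, 0.1433]
tcp_rot: [[-1.0, -0.023, 0.001], [-0.023, 1.0, -0.002], [-0.001, -0.002, -1.0]]
wrist_force: [0.9, 0.5, 0.4]
width: 0.0514
finger_force: 0.0
```

>>> {"name": "step_arm", "arguments": {"rot": [[0, 0, 0], [0, 0, 0], [0, 0, 0], [0, 0, 0], [0, 0, 0]], "travel": [[0, 0, 0], [0, 0, 0.05], [0, 0, 0.05], [0, 0, 0.04], [0, 0, 0]], "jaw": [0.6, 0.6, 0.6, 0.6, 0]}}

```text
t: 6.2
tool_pos: [0.5517, -0.2155, 0.2859]
tcp_rot: [[-1.0, -0.023, 0.006], [-0.023, 1.0, -0.004], [-0.005, -0.004, -1.0]]
wrist_force: [-0.0, 0.3, -0.7]
width: 0.0344
finger_force: 0.0
```

Run:
```python
from h import *
im=robot.camera('side'); cv2.imwrite('pics/s3.png',cv2.resize(im[120:270,290:470],None,fx=4,fy=4,interpolation=cv2.INTER_CUBIC))
print(cen(im,'red',(370,140,450,220)),proj('side',[.5501,-.2147,.134]),proj('side',[.5501,-.2147,.140]))
```

```text
(array([400.54054054, 167.55855856]), array([ 26,  22,  11,  13, 111], dtype=int32)) [400.92303236 167.14826954] [401.35670394 165.00662374]
```

View pics/s3.png

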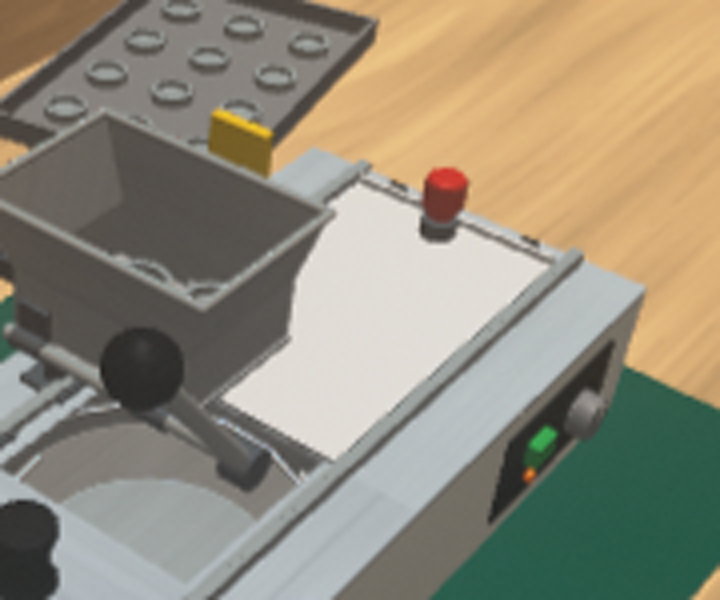

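Hatch is open and the knob sits fully down at its open position (400.5,167.6, expected 400.9,167.1). Next, approach the tab with closed fingers.

>>> {"name": "step_arm", "arguments": {"rot": [[0, 0, 0], [0, 0, 0], [0, 0, 0], [0, 0, 0], [0, 0, 0]], "travel": [[-0.002, 0.05, -0.004], [-0.002, 0.055, -0.004], [-0.002, 0.05, -0.004], [0, 0.025, 0], [0, 0, 0]], "jaw": [0, 0, 0, 0, 0]}}

```text
t: 6.88
tool_pos: [0.5446, -0.0336, 0.2693]
tcp_rot: [[-1.0, -0.026, -0.002], [-0.026, 1.0, 0.0], [0.002, 0.0, -1.0]]
wrist_force: [-0.1, -0.3, 0.0]
width: 0.0001
finger_force: 0.0
```

>>> {"name": "step_arm", "arguments": {"rot": [[0, 0, 0], [0, 0, 0], [0, 0, 0], [0, 0, 0], [0, 0, 0]], "travel": [[0, 0.008, 0], [0, 0.006, 0], [0, 0.004, 0], [0, 0.004, 0], [0, 0, 0]], "jaw": [0, 0, 0, 0, 0]}}

```text
t: 7.5
tool_pos: [0.545, -0.0127, 0.2703]
tcp_rot: [[-1.0, -0.023, 0.0], [-0.023, 1.0, 0.0], [-0.0, 0.0, -1.0]]
wrist_force: [0.4, 0.3, -0.5]
width: 0.0002
finger_force: 0.0
```

>>> {"name": "step_arm", "arguments": {"rot": [[0, 0, 0], [0, 0, 0], [0, 0, 0], [0, 0, 0]], "travel": [[0, 0.003, 0.003], [0, 0.003, 0], [0, 0.003, 0], [0, 0, 0]], "jaw": [0, 0, 0, 0]}}

```text
t: 8.0
tool_pos: [0.5451, -0.0039, 0.2736]
tcp_rot: [[-1.0, -0.023, 0.001], [-0.023, 1.0, -0.001], [-0.001, -0.001, -1.0]]
wrist_force: [-0.4, -1.2, 1.9]
width: 0.0001
finger_force: 0.9
```

>>> {"name": "step_arm", "arguments": {"rot": [[0, 0, 0], [0, 0, 0], [0, 0, 0], [0, 0, 0]], "travel": [[0, 0.003, 0], [0, 0.003, 0], [0, 0.003, 0], [0, 0, 0]], "jaw": [0, 0, 0, 0]}}

```text
t: 8.5
tool_pos: [0.5451, 0.0053, 0.2736]
tcp_rot: [[-1.0, -0.023, 0.001], [-0.023, 1.0, -0.0], [-0.001, -0.0, -1.0]]
wrist_force: [-0.6, -4.0, 5.0]
width: 0.0003
finger_force: 2.5
```

>>> {"name": "step_arm", "arguments": {"rot": [[0, 0, 0], [0, 0, 0], [0, 0, 0], [0, 0, 0]], "travel": [[0, 0.002, 0], [0, 0.0015, 0], [0, 0, 0], [0, 0, 0]], "jaw": [0, 0, 0, 0]}}

```text
t: 9.0
tool_pos: [0.5451, 0.0085, 0.2737]
tcp_rot: [[-1.0, -0.023, 0.001], [-0.023, 1.0, -0.001], [-0.001, -0.001, -1.0]]
wrist_force: [0.2, -4.0, 5.6]
width: 0.0002
finger_force: 2.9
```

Run:
```python
from h import *
im=robot.camera('side'); a=im[120:260,250:420]
im2=robot.camera('top'); b=im2[160:300,220:390]
cv2.imwrite('pics/s4.png',cv2.resize(np.hstack([a,b]),None,fx=2.3,fy=2.3,interpolation=cv2.INTER_CUBIC))
```

```text
(no output)
```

View pics/s4.png

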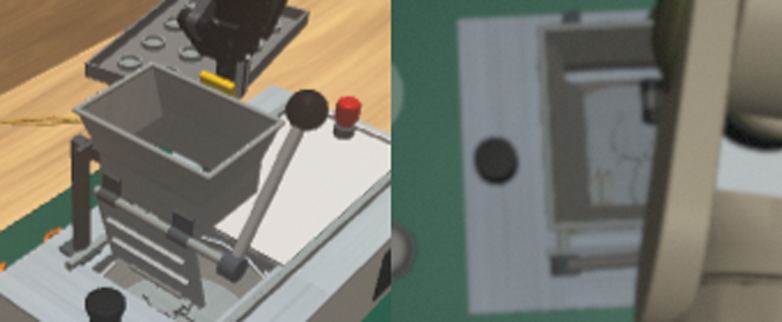

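Trap is fully open (lever knob at 308,108 in the crop) and the blanks are in the bowl. Retreating and moving in front for a clear check.

>>> {"name": "step_arm", "arguments": {"rot": [[0, 0, 0], [0, 0, 0], [0, 0, 0], [0, 0, 0], [0, 0, 0]], "travel": [[0, -0.03, 0.0], [0, -0.025, 0.03], [-0.03, -0.01, 0.045], [-0.055, 0, 0], [-0.002, 0, 0]], "jaw": [0, 0, 0, 0, 0]}}

```text
t: 9.72
tool_pos: [0.4557, -0.0555, 0.3482]
tcp_rot: [[-1.0, -0.023, -0.001], [-0.023, 1.0, 0.001], [0.001, 0.001, -1.0]]
wrist_force: [0.1, 0.1, -0.4]
width: 0.0004
finger_force: 0.0
```

Run:
```python
from h import *
im=robot.camera('side'); a=im[120:260,250:420]
im2=robot.camera('top'); b=im2[160:300,220:390]
cv2.imwrite('pics/s5.png',cv2.resize(np.hstack([a,b]),None,fx=2.3,fy=2.3,interpolation=cv2.INTER_CUBIC))
print(robot.get_state()['tool_pos'])
print(proj('side',[.4593,.0353,.295])-[250,120])
```

```text
[ 0.45799213 -0.05602477  0.3482296 ]
[133.51545269  46.70213929]
```

View pics/s5.png

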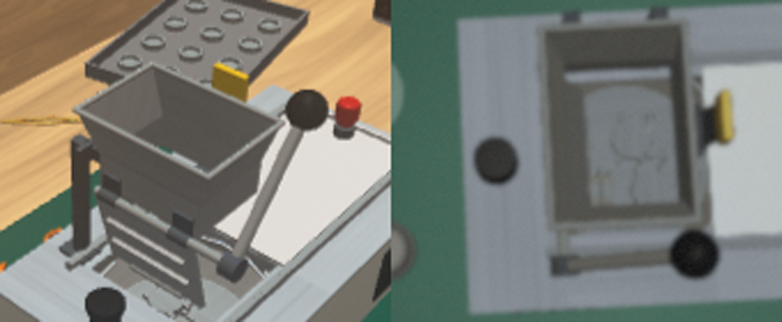

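Run:
```python
from h import *
a=robot.camera('side')[190:270,260:370]; b=robot.camera('top')[165:265,280:370]
f=lambda i,w,h:cv2.createCLAHE(4,(3,3)).apply(cv2.cvtColor(cv2.resize(i,(w,h),interpolation=cv2.INTER_CUBIC),cv2.COLOR_BGR2GRAY))
cv2.imwrite('pics/s6.png',np.hstack([f(a,440,440*80//110),f(b,288,320)]))
```

```text
(no output)
```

View pics/s6.png

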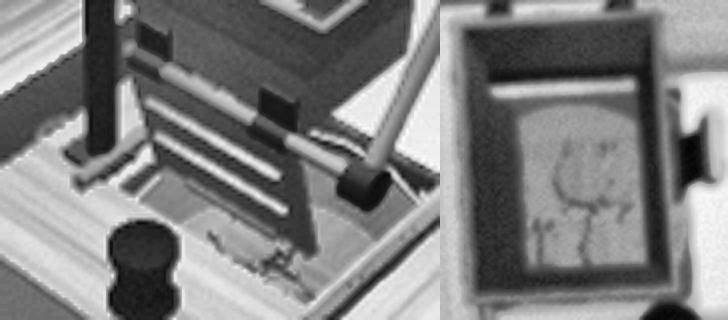

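Hopper is empty and the blanks lie in the bowl below. Next: lower beside the lever knob and push.

>>> {"name": "step_arm", "arguments": {"rot": [[0, 0, 0], [0, 0, 0], [0, 0, 0], [0, 0, 0], [0, 0, 0]], "travel": [[0, 0.02, -0.044], [0, 0.02, 0], [0, 0.012, 0], [0, 0, 0], [0, 0.007, 0]], "jaw": [0, 0, 0, 0, 0]}}

```text
t: 10.55
tool_pos: [0.4584, 0.0023, 0.3044]
tcp_rot: [[-1.0, -0.022, 0.0], [-0.022, 1.0, -0.0], [-0.0, -0.0, -1.0]]
wrist_force: [-0.0, -0.1, 0.0]
width: -0.0001
finger_force: 0.0
```

>>> {"name": "step_arm", "arguments": {"rot": [[0, 0, 0], [0, 0, 0], [0, 0, 0], [0, 0, 0], [0, 0, 0]], "travel": [[0, 0.01, 0.003], [0, 0.01, 0.005], [0, 0.01, 0.005], [0, 0.01, 0.004], [0, 0.01, 0.003]], "jaw": [0, 0, 0, 0, 0]}}

```text
t: 11.18
tool_pos: [0.4587, 0.0523, 0.3268]
tcp_rot: [[-1.0, -0.022, 0.005], [-0.022, 1.0, -0.002], [-0.005, -0.002, -1.0]]
wrist_force: [-0.5, -2.4, 2.9]
width: -0.0004
finger_force: 1.6
```

>>> {"name": "step_arm", "arguments": {"rot": [[0, 0, 0], [0, 0, 0], [0, 0, 0], [0, 0, 0], [0, 0, 0]], "travel": [[0, 0.01, 0.002], [-0.001, 0.01, 0], [0, 0.01, 0], [0, 0.01, 0], [0, 0.01, -0.001]], "jaw": [0, 0, 0, 0, 0]}}

```text
t: 11.8
tool_pos: [0.457, 0.1033, 0.3251]
tcp_rot: [[-1.0, -0.023, -0.0], [-0.023, 1.0, 0.0], [0.0, 0.0, -1.0]]
wrist_force: [0.5, -1.4, 1.0]
width: 0.0001
finger_force: 0.5
```

>>> {"name": "step_arm", "arguments": {"rot": [[0, 0, 0], [0, 0, 0], [0, 0, 0], [0, 0, 0], [0, 0, 0]], "travel": [[0, 0.008, -0.002], [-0.001, 0.008, -0.003], [0, 0.007, -0.003], [0, 0.006, -0.003], [0, 0.006, -0.004]], "jaw": [0, 0, 0, 0, 0]}}

```text
t: 12.42
tool_pos: [0.4561, 0.1378, 0.3101]
tcp_rot: [[-1.0, -0.023, 0.0], [-0.023, 1.0, -0.0], [-0.0, -0.0, -1.0]]
wrist_force: [-0.1, -2.1, 1.4]
width: -0.0002
finger_force: 1.6
```

>>> {"name": "step_arm", "arguments": {"rot": [[0, 0, 0], [0, 0, 0], [0, 0, 0], [0, 0, 0], [0, 0, 0]], "travel": [[0, 0.005, -0.002], [0, 0.005, -0.003], [0, 0.004, -0.003], [0, 0.004, -0.001], [0, 0, 0]], "jaw": [0, 0, 0, 0, 0]}}

```text
t: 13.05
tool_pos: [0.4559, 0.1561, 0.3009]
tcp_rot: [[-1.0, -0.024, -0.001], [-0.024, 1.0, 0.001], [0.001, 0.001, -1.0]]
wrist_force: [0.0, -0.0, -0.4]
width: -0.0
finger_force: 0.1
```

>>> {"name": "step_arm", "arguments": {"rot": [[0, 0, 0], [0, 0, 0], [0, 0, 0], [0, 0, 0]], "travel": [[0, 0.003, -0.001], [0, 0.003, -0.001], [0, 0, 0], [0, 0, 0]], "jaw": [0, 0, 0, 0]}}

```text
t: 13.55
tool_pos: [0.456, 0.1616, 0.2993]
tcp_rot: [[-1.0, -0.023, -0.0], [-0.023, 1.0, -0.0], [0.0, -0.0, -1.0]]
wrist_force: [-0.4, -1.2, 0.2]
width: 0.0001
finger_force: 0.7
```

>>> {"name": "step_arm", "arguments": {"rot": [[0, 0, 0], [0, 0, 0], [0, 0, 0], [0, 0, 0]], "travel": [[0, 0.003, -0.002], [0, 0.002, -0.001], [0, 0, 0], [0, 0, 0]], "jaw": [0, 0, 0, 0]}}

```text
t: 14.05
tool_pos: [0.4561, 0.1648, 0.2974]
tcp_rot: [[-1.0, -0.022, 0.001], [-0.022, 1.0, -0.005], [-0.001, -0.005, -1.0]]
wrist_force: [-4.1, -15.3, 8.9]
width: 0.0002
finger_force: 7.5
```

>>> {"name": "step_arm", "arguments": {"rot": [[0, 0, 0], [0, 0, 0], [0, 0, 0], [0, 0, 0], [0, 0, 0]], "travel": [[0, -0.006, 0], [0, -0.015, 0], [0, -0.02, 0.03], [-0.03, -0.02, 0.04], [-0.05, 0, 0.02]], "jaw": [0, 0, 0, 0, 0]}}

```text
t: 14.68
tool_pos: [0.3758, 0.1044, 0.3875]
tcp_rot: [[-1.0, -0.021, 0.001], [-0.021, 1.0, 0.0], [-0.001, 0.0, -1.0]]
wrist_force: [-0.7, -0.0, 0.8]
width: 0.0003
finger_force: 0.0
```

>>> {"name": "step_arm", "arguments": {"rot": [[0, 0, 0], [0, 0, 0], [0, 0, 0], [0, 0, 0], [0, 0, 0]], "travel": [[-0.03, 0, 0.03], [0, 0, 0], [0, 0, 0], [0, 0, 0], [0, 0, 0]], "jaw": [0, 0, 0, 0, 0]}}

```text
t: 15.3
tool_pos: [0.3464, 0.1056, 0.4156]
tcp_rot: [[-1.0, -0.023, -0.002], [-0.023, 1.0, 0.0], [0.002, 0.0, -1.0]]
wrist_force: [-0.8, -0.7, 0.4]
width: -0.0005
finger_force: 0.0
```

Run:
```python
from h import *
im=robot.camera('side'); i2=robot.camera('top')
print(cen(im,'blk',(311,198,337,224)),cen(im,'yel',(338,143,362,170)),cen(im,'red',(380,150,430,190)))
cv2.imwrite('pics/s7.png',np.hstack([cv2.resize(x,None,fx=2.2,fy=2.2,interpolation=cv2.INTER_CUBIC) for x in (im[120:300,240:420],i2[130:310,190:370])]))
```

```text
(array([325.02786378, 211.98142415]), array([  4,   4,  21,  21, 323], dtype=int32)) (array([349.82248521, 154.77514793]), array([  4,   4,  16,  17, 169], dtype=int32)) (array([400.5625    , 167.60714286]), array([ 16,  12,  11,  13, 112], dtype=int32))
```

View pics/s7.png

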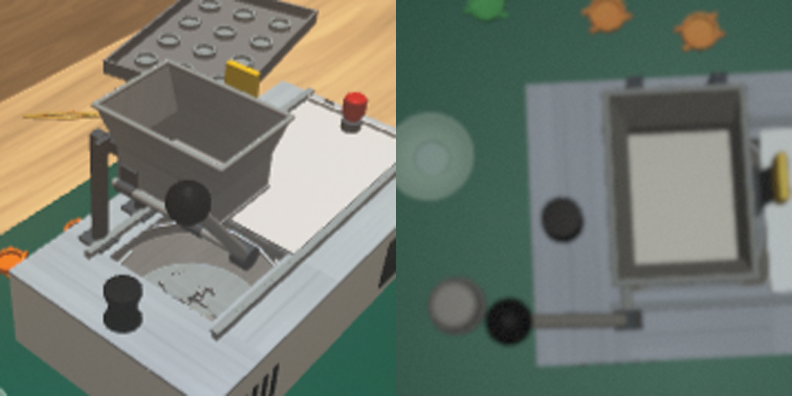

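The pictures show the lever back at its shut position (325.0,212.0, the same as at the start) and the tab at rest. The hopper is empty, the trap door holds, the hatch is open, and the loupe, dish and stand have not moved.

```bash
python3 -c "
from plant import robot
print(robot.close_job())"
```

```text
the job is handed in; nothing more can be done
None
```

The job is done and handed in at about 15 s: the hatch is open and locked, the hopper is empty with the batch in the bowl (blanks not counted one by one), the trap door is shut and holding, and the loupe, dish and oiler stand were not disturbed.

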